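# Find the rocking pad-jar lid and seat it

### The arm

A 6-joint arm with a two-finger parallel gripper is mounted at the origin on the work surface. World frame = base frame: x ahead of the robot, y to its left, z up, the work surface at z = 0. Lengths are in m, angles in rad, forces in N, time in s.
With the tool pointing down it reaches from about 0.375 to 0.9 m from the base axis. Payload 3.1 kg.
Tool frame: the origin (TCP) lies at the very end of the fingers, on their centre line; the grasp point (between the pads) lies 19 mm behind it (manip.grasp_offset is the distance from the TCP to the grasp point, in m); x points along the fingers, z is the direction in which the jaws open and shut, and the axes are right-handed (so a half turn about x gives the same grasp; the last joint's range is limited). The gripper opens to 85 mm and grips with 20 to 120 N. Pads are 22 mm wide; open, the fingers measure 114 mm over their backs; the gripper's body (76 mm by 85 mm) begins 54 mm behind the grasp point. The pads swing forward as they close: fully open they stand 13 mm farther back than shut.
Start: joints at [1.034, 0.527, 1.433, -0, 1.181, -0.178], TCP at [0.219, 0.585, 0.231] pointing down, gripper open.
Joint ranges: [-3.08, 3.08], [-0.75, 2.2], [0.22, 2.44], [-1.43, 4.57], [0, 2.65], [-2.85, 2.85]. Speed limits (rad/s): [2.79, 2.79, 3.14, 3.14, 3.14, 3.14].

### API

Orientations are given as a unit quaternion [x, y, z, w].
In Python, from station import manip gives the robot as it stands.
- The arm moves only by the tool send_rows, never from a script. Its argument "steps" is a list that holds one entry, the list of rows, each a list of 5 numbers: the closure, from 0 (fully open) to 1 (shut), then the shift along the world's x, y, z in m, then the turn about the world's z in rad. A call has 1 to 8 rows; each row is the pose to reach, as a shift and turn from the pose commanded when the call began; what a row does not reach only later rows make up. A row lasts 1/8 s, in which the tool goes at most 62.5 mm and 10.7 degrees, less where a joint would pass 70% of its speed; a pose out of reach is approached as far as the arm can. A call with a gripper value outside its range is refused whole. The fingers move at their own pace and stop on an object; "grip_force" is the grip in N (left out, the last holds). Time passes only in rows, so rows that repeat a pose let the fingers close. It gives the time, the measured TCP pose, the force and the opening at its end, in the units of the state.
- manip.sense(): the state, without advancing time (a new reading comes with each control period).
- manip.snapshot(name): name is "scene" or "top"; returns the picture (384x512x3 uint8, red, green, blue); there is no depth.
- manip.camera_params(name): a dict with "fx", "fy", "cx", "cy" (pixels), "T" (4x4, takes a point from camera to world coordinates). Camera axes: x right, y down, z forward; pixel columns grow to the right and rows downward; lengths in m; the calibration is good to about 2 mm. A picture is of the moment at which its call begins. camera_params takes no time and is no camera call.
- manip.sign_off(): hands the job in, once; it reports no verdict.
The state is a dict: "t": time; "q": joint angles; "qd": joint speeds; "tau": joint torques, N m; "tcp_pos": TCP position; "tool_rot": TCP orientation; "force": force on the tool from outside, world axes, zero at the start; "ft_torque": the same for the moment, N m; "finger_gap": opening from 0.0 (shut) to 1.0 (fully open).
Only numpy, scipy, OpenCV 4.12 (cv2) and the standard library are available. Lean on these libraries where they do the work, as an engineer would, in place of code of your own. Each camera call takes 0.05 s, during which the arm holds its last target.

### The job

One of the five pad-jar lids in the tray was never pressed home: it sits a little high and rocks when pressed near its edge, while the other four are firm. Find it by pressing lids with your fingertips, push it down until it is level and fully home, and finish while still holding that lid down with a light push, so that I can see which one it was. It is glass, so press gently, lift nothing, and leave the clarinet barrel, the trill key and the screwdriver where they are.

Things in the scene. Friction and masses are not known exactly. Their poses are not given: they have to be found in the camera images.
- tray: Wooden tray of dark foam, fixed, 208 x 300 mm, rim 38 mm high, foam 34 mm. Origin: centre of its underside; axes along its sides. Six places, 2 in x by 3 in y, 92 mm apart, centred: five glass jars (68 mm across) and the barrel, in any order. The jars are sunk firmly to different depths: lid tops stand 74 to 88 mm above the worktop, and height does not tell which is home.
- lid_a: Round tinplate press-on lid, 72 mm across and 14 mm deep, flat on top, on one of the five glass jars. Origin: centre of its top face; z is up out of the lid. Any of the five lids may be the unseated one; the other four are rigid.
- lid_b: Round tinplate press-on lid, 72 mm across and 14 mm deep, flat on top, on one of the five glass jars. Origin: centre of its top face; z is up out of the lid. The unseated lid rests level, 4 mm above home. Pressed at its edge with 2 to 5 N it rocks 2 to 4 mm down on that side and springs back when let go.
- lid_c: Round tinplate press-on lid, 72 mm across and 14 mm deep, flat on top, on one of the five glass jars. Origin: centre of its top face; z is up out of the lid. The unseated lid, pressed within about 10 mm of its middle, yields at about 10 N, slides 4 mm down, stops firmly and stays home. Pressing only its edge does not seat it.
- lid_d: Round tinplate press-on lid, 72 mm across and 14 mm deep, flat on top, on one of the five glass jars. Origin: centre of its top face; z is up out of the lid. Behaviour: see lid_a to lid_c.
- lid_e: Round tinplate press-on lid, 72 mm across and 14 mm deep, flat on top, on one of the five glass jars. Origin: centre of its top face; z is up out of the lid. Behaviour: see lid_a to lid_c.
- barrel: Black resin clarinet barrel with nickel rings, 64 mm tall, 31 mm across, standing loose on one of the tray's six places. Origin: centre of its underside. Leave it alone.
- trill_key: Nickel trill key, 125 mm long, 18 mm wide, 9 mm high, lying loose on the worktop along its x. Origin: near its middle, on the worktop. Leave it alone.
- screwdriver: Screwdriver with wooden handle, 170 mm long, lying loose on the worktop along its x. Origin: on the worktop under its middle. Leave it alone.
There are look-alikes about, which are no part of the job. Leave any blue or red look-alike of the part that bears lid_b alone.

How it is judged:
By the outcome, as a careful person would: the job done as asked, in the order asked, and still so for the second after the job is handed in, while the arm keeps its last pose, push and grip.
It also fails if it takes over 51 s, if anything falls off the work surface, if the arm or the gripper's body presses on something with over 40 N, if the wrist force passes 120 N, or if a joint passes its speed limit or range.

## Working session

There is one attempt and no reset: what is moved stays moved. The work goes in short steps, Python scripts to look and compute and a tool call to move; the robot and the scene stay as the last step left them, time stands still between calls to the robot, and variables do not carry over. Pictures are saved under pics/ and viewed, and the job is handed in when it is done.

Besides the shell and the picture viewer there is one more tool, called after "Request:" as a command line: name --argument value ..., lists and objects as JSON in quotes. send_rows: Moves the arm, as the interface text tells. Its arguments: {"type":"object","properties":{"steps":{"type":"array","items":{"type":"array","items":{"type":"array","items":{"type":"number"}}}},"grip_force":{"type":"number"}},"required":["steps"]}

```bash
mkdir -p pics; ls; python3 - <<'E'
from station import manip
import cv2,numpy as np
np.set_printoptions(precision=4,suppress=True)
for n in("scene","top"):
    im=manip.snapshot(n); cv2.imwrite(f"pics/{n}0.png",im[:,:,::-1])
    c=manip.camera_params(n); print(n,c["fx"],c["fy"],c["cx"],c["cy"]);print(np.array(c["T"]))
s=manip.sense();print(s)
E
```

```text
pics
scene 464.8734216902203 464.8734216902203 264.14242961168617 187.09959536486912
[[-0.7888  0.5126 -0.3393  0.9702]
 [ 0.6147  0.6544 -0.4404  0.6201]
 [-0.0037 -0.5559 -0.8312  1.265 ]
 [ 0.      0.      0.      1.    ]]
top 458.4839931519575 458.4839931519575 256.11034852932505 194.44138110823238
[[ 0.0077 -0.9867  0.1623  0.2931]
 [-1.     -0.0073  0.0031 -0.0086]
 [-0.0019 -0.1623 -0.9867  1.233 ]
 [ 0.      0.      0.      1.    ]]
{'t': 0.1, 'q': array([ 1.0335,  0.5284,  1.4338,  0.    ,  1.1814, -0.1785]), 'qd': array([-0.0003, -0.0005, -0.003 , -0.0003, -0.0003,  0.0004]), 'tau': array([  0.0005, -44.3306, -17.8586,  -0.0002,   0.0038,   0.    ]), 'tcp_pos': array([0.2191, 0.5846, 0.2304]), 'tool_rot': array([-0.403 ,  0.5818,  0.4025,  0.5806]), 'force': array([ 0.0029, -0.0608, -0.163 ]), 'ft_torque': array([0.0155, 0.0069, 0.0142]), 'finger_gap': 0.9989043229018758}
```

View pics/scene0.png

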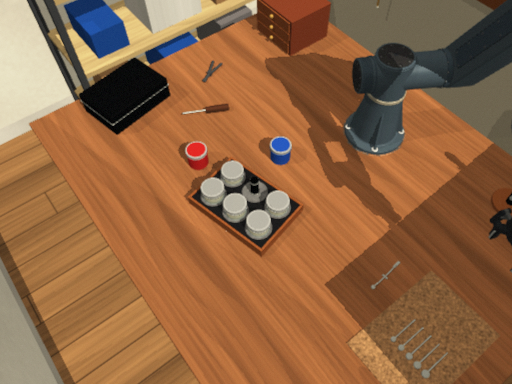

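View pics/top0.png

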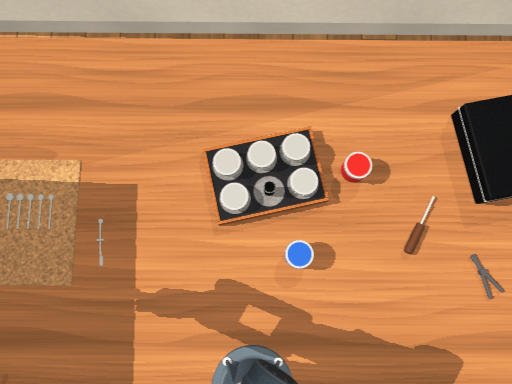

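The top view shows the tray at about (267,175), with five pale lids at (227,164), (261,156), (295,149), (235,198) and (303,183). The barrel is at (269,188). Look-alikes are the red jar (357,166) and the blue jar (299,254), both outside the tray, so I'll leave them alone. The candidates are the five pale lids in the tray.

```bash
cat > h.py <<'E'
import numpy as np,cv2
from station import manip
np.set_printoptions(precision=4,suppress=True)
def ray(n,u,v):
    c=manip.camera_params(n);T=np.array(c["T"])
    d=T[:3,:3]@np.array([(u-c["cx"])/c["fx"],(v-c["cy"])/c["fy"],1.]);return T[:3,3],d
def plane(n,u,v,z):
    o,d=ray(n,u,v);return o+d*(z-o[2])/d[2]
def proj(n,p):
    c=manip.camera_params(n);T=np.linalg.inv(np.array(c["T"]));q=T[:3,:3]@p+T[:3,3]
    return np.array([c["fx"]*q[0]/q[2]+c["cx"],c["fy"]*q[1]/q[2]+c["cy"]])
E
python3 - <<'E'
from h import *
t=cv2.imread("pics/top0.png");s=cv2.imread("pics/scene0.png")
a=cv2.resize(t[115:275,190:390],None,fx=4,fy=4,interpolation=cv2.INTER_CUBIC)[:600]
b=cv2.resize(s[140:260,175:315],None,fx=5,fy=5,interpolation=cv2.INTER_CUBIC)
cv2.imwrite("pics/tc.png",a);cv2.imwrite("pics/sc.png",b)
for n,im,roi in(("top",t,(125,225,200,330)),("scene",s,(150,250,185,305))):
    hsv=cv2.cvtColor(im,cv2.COLOR_BGR2HSV)
    for V in (150,175,190,205):
        m=((hsv[:,:,2]>V)&(hsv[:,:,1]<60)).astype(np.uint8)
        mm=np.zeros_like(m);r=roi;mm[r[0]:r[1],r[2]:r[3]]=m[r[0]:r[1],r[2]:r[3]]
        cs,_=cv2.findContours(mm,cv2.RETR_EXTERNAL,cv2.CHAIN_APPROX_NONE)
        print(n,V)
        for c in cs:
            if cv2.contourArea(c)>150:
                e=cv2.fitEllipse(c);print("  ",np.array(e[0]),np.array(e[1]),e[2],cv2.contourArea(c), plane(n,*e[0],.081) if n=="top" else "")
E
```

```text
top 150
   [233.6752 197.1978] [27.4376 30.0076] 15.594195365905762 632.5 [0.475  0.0521 0.081 ]
   [270.0031 190.3288] [22.8072 28.3076] 157.5835418701172 274.0 [ 0.4934 -0.0403  0.081 ]
   [303.019  181.8488] [28.3206 28.9413] 13.560060501098633 611.0 [ 0.5161 -0.1246  0.081 ]
   [226.2071 162.7298] [26.9278 30.1266] 12.22659683227539 616.5 [0.5648 0.0728 0.081 ]
   [261.058  154.9933] [27.0299 29.5985] 179.93060302734375 588.0 [ 0.5859 -0.0169  0.081 ]
   [295.3422 146.5768] [26.4937 27.9586] 67.26923370361328 577.5 [ 0.609  -0.1056  0.081 ]
top 175
   [233.7029 196.0581] [26.2446 27.7916] 68.92034912109375 571.0 [0.478  0.0521 0.081 ]
   [303.4594 180.8316] [26.3171 27.7106] 88.3620834350586 569.0 [ 0.5187 -0.1258  0.081 ]
   [226.2887 161.4781] [25.6281 27.691 ] 69.92138671875 553.5 [0.5681 0.0726 0.081 ]
   [261.0976 153.6954] [25.6154 27.3406] 83.04594421386719 548.0 [ 0.5894 -0.017   0.081 ]
   [295.5327 146.3374] [25.5781 27.3946] 90.95683288574219 549.0 [ 0.6096 -0.1061  0.081 ]
top 190
   [233.7759 196.0154] [26.1765 27.3915] 65.15411376953125 561.5 [0.4781 0.0519 0.081 ]

[... 1011 characters left out ...]
955078 379.5 
   [212.6346 188.491 ] [21.5717 23.1963] 139.84097290039062 366.5 
   [232.4408 171.3542] [20.2854 22.9392] 147.26727294921875 346.0 
scene 175
   [258.2029 220.1567] [19.9192 22.8932] 92.72523498535156 356.5 
   [234.6226 202.9563] [18.729  22.2316] 86.26416015625 325.5 
   [277.5959 200.3843] [18.9267 21.6893] 92.64271545410156 320.5 
   [212.1589 187.012 ] [18.0873 22.0451] 84.09188079833984 311.5 
   [231.9803 169.6141] [17.0838 20.8307] 87.0505142211914 278.0 
scene 190
   [258.0723 220.1855] [19.1317 22.4919] 88.4044418334961 336.0 
   [234.5598 202.8266] [18.3413 21.7789] 83.36607360839844 312.0 
   [277.5626 200.1374] [18.218  21.7009] 90.58930969238281 309.0 
scene 205
```

View pics/tc.png

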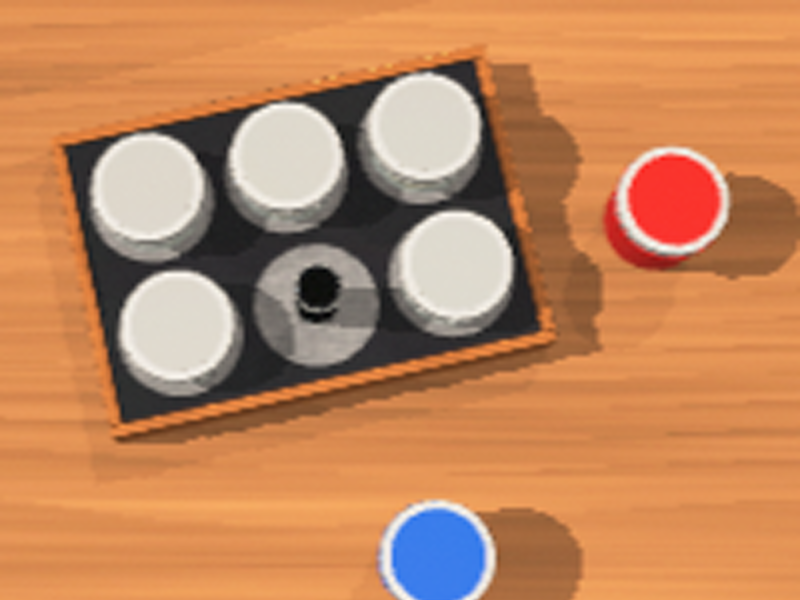

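View pics/sc.png

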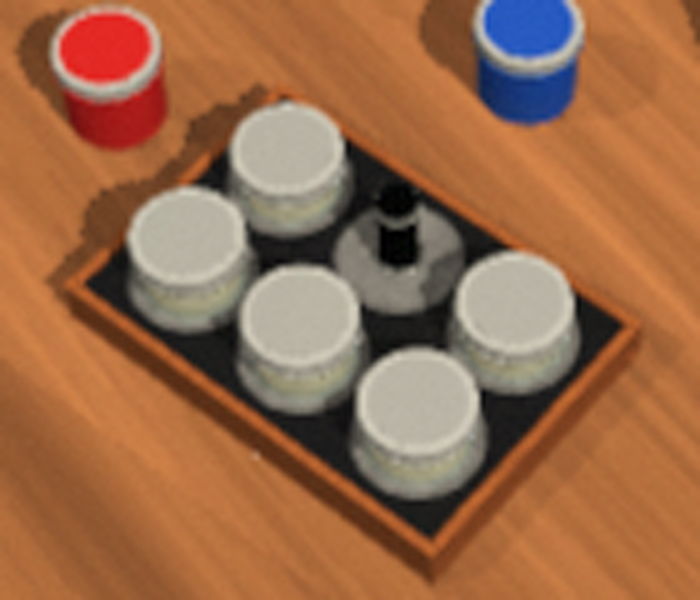

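```bash
python3 - <<'E'
from h import *
from scipy.spatial.transform import Rotation as R
s=manip.sense();print(R.from_quat(s["tool_rot"]).as_matrix())
top=[(233.7,196.05),(303.46,180.83),(226.29,161.48),(261.1,153.7),(295.53,146.34)]
sc=[(277.6,200.38),(231.98,169.6),(258.2,220.16),(234.62,202.96),(212.16,187.01)]
P=[]
for a,b in zip(top,sc):
    o1,d1=ray("top",*a);o2,d2=ray("scene",*b)
    k=np.linalg.lstsq(np.c_[d1,-d2],o2-o1,rcond=None)[0]
    p,q=o1+k[0]*d1,o2+k[1]*d2;P.append((p+q)/2);print((p+q)/2,np.linalg.norm(p-q))
P=np.array(P)
x=P[2]-P[4];print("yaw",np.degrees(np.arctan2(-x[0],x[1])))
ij=np.array([(-.5,1),(-.5,-1),(.5,1),(.5,0),(.5,-1)])*.092
# rigid fit
A=[];b=[]
for (i,j),p in zip(ij,P): A+=[[1,0,i,-j],[0,1,j,i]];b+=[p[0],p[1]]
r=np.linalg.lstsq(np.array(A),np.array(b),rcond=None)[0]
print(r,np.hypot(r[2],r[3]),np.degrees(np.arctan2(r[3],r[2])))
print((np.array(A)@r).reshape(-1,2)-P[:,:2])
E
```

```text
[[-0.001  -0.9363  0.3512]
 [-0.0017  0.3512  0.9363]
 [-1.      0.0004 -0.0019]]
[0.4801 0.0519 0.0716] 0.0018440765629732436
[ 0.5214 -0.1275  0.0706] 0.001757707612251969
[0.5699 0.0723 0.0761] 0.001771886340092369
[ 0.5905 -0.0175  0.0784] 0.0012855928384743734
[ 0.6109 -0.1068  0.0782] 0.0014140319388115604
yaw 12.897698894194171
[ 0.5456 -0.0276  0.9743  0.2233] 0.9995727966566956 12.910690226538122
[[ 0.0001 -0.0001]
 [-0.0001  0.    ]
 [-0.      0.    ]
 [-0.0001  0.0002]
 [ 0.0001 -0.0001]]
```

Request:
send_rows --steps '[[[1,0.036,-0.048,-0.005,0.073],[1,0.072,-0.096,-0.01,0.146],[1,0.108,-0.144,-0.02,0.219],[1,0.144,-0.192,-0.03,0.292],[1,0.18,-0.24,-0.04,0.365],[1,0.216,-0.288,-0.05,0.438],[1,0.252,-0.336,-0.06,0.511],[1,0.288,-0.384,-0.07,0.585]]]' --grip_force 30

```text
t: 1.1
tcp_pos: [0.5083, 0.1995, 0.1608]
tool_rot: [-0.554, 0.44, 0.554, 0.44]
force: [0.4, 0.4, 0.6]
finger_gap: 0.004
```

Request:
send_rows --steps '[[[1,0.03,-0.04,-0.02,0],[1,0.06,-0.08,-0.04,0],[1,0.092,-0.1205,-0.055,0],[1,0.092,-0.1205,-0.065,0],[1,0.092,-0.1205,-0.067,0],[1,0.092,-0.1205,-0.069,0],[1,0.092,-0.1205,-0.07,0],[1,0.092,-0.1205,-0.07,0]]]'

```text
t: 2.1
tcp_pos: [0.5992, 0.0815, 0.0918]
tool_rot: [0.554, -0.44, -0.553, -0.44]
force: [-0.5, 0.5, 0.0]
finger_gap: 0.002
```

```bash
python3 - <<'E'
from h import *
s=manip.sense();print(s)
im=manip.snapshot("scene");cv2.imwrite("pics/s1.png",cv2.resize(im[100:260,160:330,::-1],None,fx=3.5,fy=3.5))
E
```

```text
{'t': 2.1, 'q': array([-0.0494,  0.6835,  1.5963, -0.    ,  0.8612, -1.8477]), 'qd': array([-0.0053,  0.0013, -0.0036,  0.0002,  0.0009, -0.0019]), 'tau': array([  0.008 , -45.4527, -12.4101,  -0.0002,  -0.0008,   0.0004]), 'tcp_pos': array([0.5992, 0.0815, 0.0918]), 'tool_rot': array([ 0.5537, -0.4399, -0.5534, -0.4401]), 'force': array([-0.4715,  0.4554,  0.009 ]), 'ft_torque': array([-0.0233, -0.062 ,  0.0401]), 'finger_gap': 0.0017103605927984392}
```

View pics/s1.png

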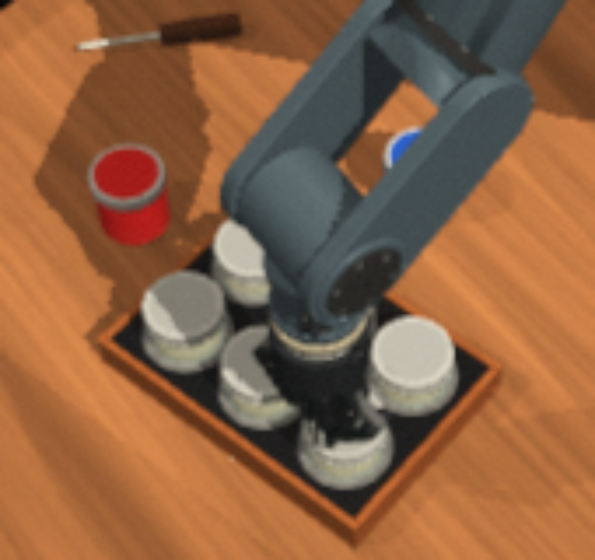

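Request:
send_rows --steps '[[[1,0,0,-0.001,0],[1,0,0,-0.002,0],[1,0,0,-0.003,0]]]'

```text
t: 2.52
tcp_pos: [0.5994, 0.0806, 0.0883]
tool_rot: [0.553, -0.44, -0.553, -0.44]
force: [0.3, 0.0, -0.0]
finger_gap: -0.001
```

Request:
send_rows --steps '[[[1,0,0,-0.001,0],[1,0,0,-0.002,0],[1,0,0,-0.003,0]]]'

```text
t: 2.9
tcp_pos: [0.5994, 0.0807, 0.0852]
tool_rot: [-0.553, 0.44, 0.553, 0.44]
force: [-0.2, -0.5, 0.4]
finger_gap: -0.001
```

```bash
python3 - <<'E'
from h import *
p=manip.sense()["tcp_pos"];print(p,(proj("scene",p)-[160,100])*3.5)
E
```

```text
[0.5994 0.0807 0.0852] [322.3925 441.414 ]
```

Request:
send_rows --steps '[[[1,0,0,-0.001,0],[1,0,0,-0.002,0]]]'

```text
t: 3.15
tcp_pos: [0.5994, 0.0807, 0.0833]
tool_rot: [0.553, -0.44, -0.553, -0.44]
force: [-0.4, 0.1, -0.5]
finger_gap: 0.0
```

Request:
send_rows --steps '[[[1,0,0,-0.001,0],[1,0,0,-0.002,0]]]'

```text
t: 3.4
tcp_pos: [0.5994, 0.0807, 0.0812]
tool_rot: [-0.553, 0.44, 0.553, 0.44]
force: [0.6, 0.4, 0.1]
finger_gap: -0.002
```

Request:
send_rows --steps '[[[1,0,0,-0.001,0],[1,0,0,-0.0015,0]]]'

```text
t: 3.65
tcp_pos: [0.5994, 0.0807, 0.0797]
tool_rot: [-0.553, 0.44, 0.553, 0.44]
force: [0.5, 0.4, 0.1]
finger_gap: -0.002
```

Request:
send_rows --steps '[[[1,0,0,-0.001,0],[1,0,0,-0.001,0]]]'

```text
t: 3.9
tcp_pos: [0.5995, 0.0807, 0.0788]
tool_rot: [0.553, -0.44, -0.553, -0.44]
force: [0.5, -0.3, 0.8]
finger_gap: 0.003
```

Request:
send_rows --steps '[[[1,0,0,-0.001,0],[1,0,0,-0.001,0]]]'

```text
t: 4.15
tcp_pos: [0.5994, 0.0807, 0.0779]
tool_rot: [0.553, -0.44, -0.553, -0.44]
force: [-0.1, 0.1, 0.9]
finger_gap: -0.0
```

Request:
send_rows --steps '[[[1,0,0,-0.001,0],[1,0,0,-0.001,0]]]'

```text
t: 4.4
tcp_pos: [0.5994, 0.0807, 0.0769]
tool_rot: [-0.553, 0.44, 0.553, 0.44]
force: [-0.9, 0.0, 1.7]
finger_gap: -0.003
```

Request:
send_rows --steps '[[[1,0,0,-0.001,0],[1,0,0,-0.001,0]]]'

```text
t: 4.65
tcp_pos: [0.5993, 0.0807, 0.0762]
tool_rot: [-0.553, 0.44, 0.553, 0.44]
force: [-1.6, 0.0, 4.0]
finger_gap: -0.001
```

Request:
send_rows --steps '[[[1,0,0,-0.001,0],[1,0,0,-0.001,0]]]'

```text
t: 4.9
tcp_pos: [0.5993, 0.0807, 0.0758]
tool_rot: [0.553, -0.44, -0.553, -0.44]
force: [-2.4, 0.2, 9.2]
finger_gap: -0.001
```

Between about 79 and 76 mm the edge gave under only 1 to 4 N, then stiffened, so this lid is probably rocking. I'll press a neighbouring lid the same way to compare.

Request:
send_rows --steps '[[[1,0,0,0.01,0],[1,0,0,0.025,0],[1,0.01,-0.045,0.03,0],[1,0.0206,-0.09,0.025,0],[1,0.0206,-0.09,0.015,0],[1,0.0206,-0.09,0.012,0],[1,0.0206,-0.09,0.01,0],[1,0.0206,-0.09,0.01,0]]]'

```text
t: 5.9
tcp_pos: [0.6197, -0.0082, 0.0848]
tool_rot: [-0.553, 0.44, 0.554, 0.44]
force: [-0.1, 0.1, 0.1]
finger_gap: -0.002
```

Request:
send_rows --steps '[[[1,0,0,-0.001,0],[1,0,0,-0.001,0]]]'

```text
t: 6.15
tcp_pos: [0.62, -0.0089, 0.0839]
tool_rot: [0.553, -0.44, -0.553, -0.44]
force: [-0.5, -0.2, -0.3]
finger_gap: -0.0
```

Request:
send_rows --steps '[[[1,0,0,-0.001,0],[1,0,0,-0.001,0]]]'

```text
t: 6.4
tcp_pos: [0.62, -0.0093, 0.0827]
tool_rot: [-0.553, 0.44, 0.553, 0.44]
force: [0.5, 0.6, -0.4]
finger_gap: -0.001
```

Request:
send_rows --steps '[[[1,0,0,-0.001,0],[1,0,0,-0.001,0]]]'

```text
t: 6.65
tcp_pos: [0.6201, -0.0094, 0.0818]
tool_rot: [0.553, -0.44, -0.553, -0.44]
force: [0.2, 0.3, 1.4]
finger_gap: 0.001
```

Request:
send_rows --steps '[[[1,0,0,-0.001,0],[1,0,0,-0.001,0]]]'

```text
t: 6.9
tcp_pos: [0.6201, -0.0094, 0.0818]
tool_rot: [0.553, -0.44, -0.553, -0.44]
force: [-1.1, 0.3, 5.1]
finger_gap: -0.001
```

Request:
send_rows --steps '[[[1,0,0,-0.001,0],[1,0,0,-0.001,0]]]'

```text
t: 7.15
tcp_pos: [0.6201, -0.0094, 0.0817]
tool_rot: [0.554, -0.44, -0.553, -0.44]
force: [-2.4, 1.3, 11.3]
finger_gap: -0.001
```

The neighbour's tip stopped dead at 81.8 mm while the force rose from 1.4 to 11 N, so that lid is firm. The first lid, at about (0.570, 0.072), is the rocking one. Next I press its middle.

Request:
send_rows --steps '[[[1,0,0,0.01,0],[1,-0.005,0.005,0.022,0],[1,-0.03,0.045,0.025,0],[1,-0.05,0.0817,0.02,0],[1,-0.05,0.0817,0.009,0],[1,-0.05,0.0817,0.005,0],[1,-0.05,0.0817,0.003,0],[1,-0.05,0.0817,0.003,0]]]'

```text
t: 8.15
tcp_pos: [0.5707, 0.0715, 0.0827]
tool_rot: [0.553, -0.441, -0.553, -0.441]
force: [0.2, 0.2, -0.9]
finger_gap: 0.003
```

Request:
send_rows --steps '[[[1,0,0,-0.001,0],[1,0,0,-0.002,0],[1,0,0,-0.002,0]]]'

```text
t: 8.52
tcp_pos: [0.57, 0.0723, 0.0808]
tool_rot: [-0.553, 0.44, 0.553, 0.44]
force: [-0.1, -0.0, -1.3]
finger_gap: -0.003
```

Request:
send_rows --steps '[[[1,0,0,-0.001,0],[1,0,0,-0.001,0]]]'

```text
t: 8.78
tcp_pos: [0.57, 0.0724, 0.0798]
tool_rot: [-0.553, 0.44, 0.553, 0.44]
force: [0.1, 0.2, -0.1]
finger_gap: -0.005
```

Request:
send_rows --steps '[[[1,0,0,-0.001,0],[1,0,0,-0.001,0]]]'

```text
t: 9.02
tcp_pos: [0.5701, 0.0724, 0.0793]
tool_rot: [0.553, -0.44, -0.553, -0.44]
force: [-0.8, 0.5, 4.3]
finger_gap: 0.001
```

Request:
send_rows --steps '[[[1,0,0,-0.001,0],[1,0,0,-0.001,0]]]'

```text
t: 9.28
tcp_pos: [0.5701, 0.0724, 0.0786]
tool_rot: [0.553, -0.44, -0.553, -0.44]
force: [-0.7, 0.2, 6.6]
finger_gap: -0.002
```

Request:
send_rows --steps '[[[1,0,0,-0.0005,0],[1,0,0,-0.0005,0]]]'

```text
t: 9.52
tcp_pos: [0.5701, 0.0724, 0.0783]
tool_rot: [0.553, -0.44, -0.553, -0.44]
force: [-1.7, -0.8, 7.2]
finger_gap: 0.009
```

Request:
send_rows --steps '[[[1,0,0,-0.001,0],[1,0,0,-0.001,0]]]'

```text
t: 9.78
tcp_pos: [0.5701, 0.0724, 0.0773]
tool_rot: [0.553, -0.44, -0.553, -0.44]
force: [-1.9, -0.5, 8.5]
finger_gap: -0.0
```

Request:
send_rows --steps '[[[1,0,0,-0.001,0],[1,0,0,-0.001,0]]]'

```text
t: 10.02
tcp_pos: [0.5702, 0.0724, 0.0763]
tool_rot: [0.553, -0.44, -0.553, -0.44]
force: [-1.6, 1.0, 7.8]
finger_gap: 0.004
```

Request:
send_rows --steps '[[[1,0,0,-0.001,0],[1,0,0,-0.001,0]]]'

```text
t: 10.28
tcp_pos: [0.5701, 0.0724, 0.0753]
tool_rot: [0.553, -0.44, -0.553, -0.44]
force: [-2.3, -0.3, 7.9]
finger_gap: -0.002
```

Request:
send_rows --steps '[[[1,0,0,-0.001,0],[1,0,0,-0.001,0]]]'

```text
t: 10.52
tcp_pos: [0.5701, 0.0724, 0.075]
tool_rot: [0.554, -0.44, -0.553, -0.44]
force: [-2.8, 0.1, 13.3]
finger_gap: -0.003
```

Request:
send_rows --steps '[[[1,0,0,-0.0005,0],[1,0,0,-0.0005,0]]]'

```text
t: 10.78
tcp_pos: [0.5702, 0.0724, 0.075]
tool_rot: [0.554, -0.44, -0.553, -0.44]
force: [-3.9, -0.3, 16.7]
finger_gap: -0.001
```

Request:
send_rows --steps '[[[1,0,0,0.001,0],[1,0,0,0.002,0],[1,0,0,0.002,0],[1,0,0,0.002,0]]]'

```text
t: 11.28
tcp_pos: [0.5701, 0.0724, 0.0751]
tool_rot: [0.553, -0.44, -0.553, -0.44]
force: [-0.4, 0.4, 5.7]
finger_gap: -0.001
```

```bash
python3 - <<'E'
from h import *
im=manip.snapshot("scene");cv2.imwrite("pics/s2.png",cv2.resize(im[100:260,160:330,::-1],None,fx=3.5,fy=3.5))
im=manip.snapshot("top");cv2.imwrite("pics/t2.png",im[:,:,::-1])
s=manip.sense();print(s["t"],s["tcp_pos"],s["force"])
E
```

```text
11.375 [0.5701 0.0724 0.0751] [-0.8819 -0.3116  5.6818]
```

View pics/s2.png

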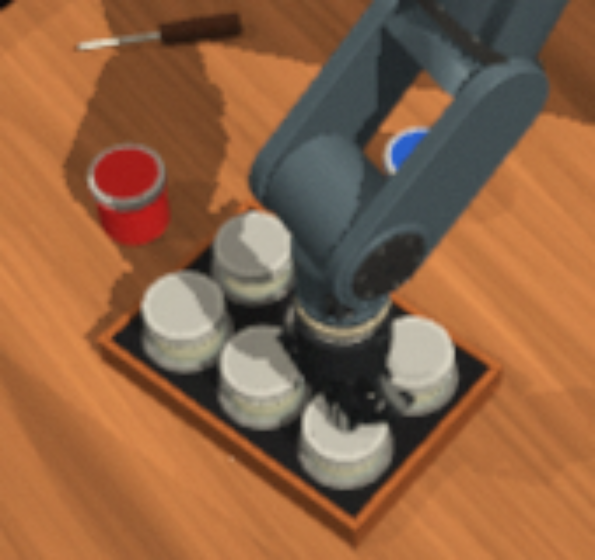

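View pics/t2.png

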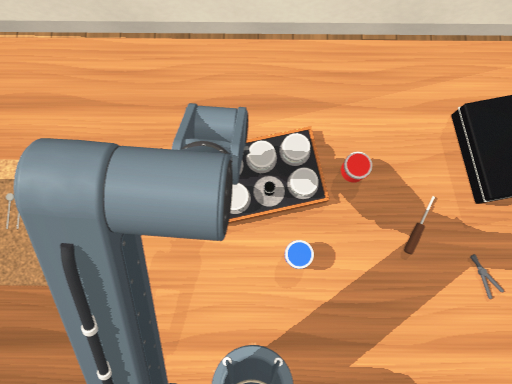

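In the crop the fingertips rest on the middle of the corner lid at about (347,420). The barrel at (269,188) and the screwdriver at (420,228) in the top view haven't moved. The tip stays at 75.1 mm with 5.7 N.

```bash
python3 - <<'E'
from station import manip
print(manip.sign_off())
E
```

```text
the job is handed in; nothing more can be done
None
```

The loose lid was the one in the tray's far-left corner, at about (0.570, 0.072) m. It is now home, and the fingertips are still holding it down with about 5.7 N.

- **Finding it:** Pressed at its edge, this lid gave about 3 mm under 1–4 N and then stiffened. A neighbouring lid pressed the same way stopped dead at 81.8 mm while the force rose to 11 N. I did not press the other three, because this result was clear.
- **Seating it:** I pressed its middle. It slid from about 79.3 mm to 75.0 mm at about 8 N, a little under the 10 N expected, then stopped firmly. The peak was about 17 N against the stop.
- **Last checks:** After I eased off, the fingertips stayed at 75.1 mm, so the lid did not spring back. I did not press its edge again after seating it. In the last pictures the barrel, the screwdriver and the red and blue jars were in their places. The arm hid the trill key, but I never moved low near it. I handed the job in at about 11.4 s.

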